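# Clamp a tube in the scoring jig

## Robot

A 6-joint arm with a two-finger parallel gripper is mounted at the origin on a cart in front of the work surface, level with it; the furniture and walls round the work are solid. World frame = base frame: x ahead of the robot, y to its left, z up, the work surface at z = 0. Lengths are in m, angles in degrees, forces in N, time in s.
With the tool pointing down it reaches from about 0.275 to 0.75 m from the base axis. Payload 10.2 kg.
Tool frame: the origin (TCP) lies at the very end of the fingers, on their centre line; the grasp point (between the pads) lies 19 mm behind it; z points along the fingers, x is the direction in which the jaws open and shut, and the axes are right-handed (so a half turn about z gives the same grasp; the last joint's range is limited). The gripper opens to 85 mm and grips with 20 to 120 N. Pads are 22 mm wide; open, the fingers measure 114 mm over their backs; the gripper's body (76 mm by 85 mm) begins 54 mm behind the grasp point. The pads swing forward as they close: fully open they stand 13 mm farther back than shut.
Start: joints at [-83.159, 17.928, 85.812, -0, 76.261, -12.8], TCP at [0.176, -0.494, 0.231] pointing down, gripper open.
Joint ranges: [-168.41, 168.41], [-55.51, 124.54], [10.69, 146.95], [-70.63, 250.63], [1, 178], [-165.06, 165.06]. Speed limits (degrees/s): [136.94, 136.94, 172.46, 180, 180, 180].

## Interface

Orientations are given as a 3x3 rotation matrix whose columns are the frame's x, y, z axes.
In Python, from plant import get_obs, snapshot, calibration, close_job gives the robot as it stands.
- The arm moves only by the tool arm_command, never from a script. Its argument "targets" is a list of rows, each a list of 4 numbers: the shift along the world's x, y, z in units of 30 mm (1.0 is 30 mm), then the turn about the world's z in units of 8 degrees (1.0 is 8 degrees). A call has exactly 5 rows; each row is the pose to reach, as a shift and turn from the pose measured when the call began; what a row does not reach only later rows make up. A row lasts 1/8 s, in which the tool goes at most 62.5 mm and 10.7 degrees, less where a joint would pass 70% of its speed; a pose out of reach is approached as far as the arm can. A call with a gripper value outside its range is refused whole. "claw" is the opening, from 0 (shut) to 1 (fully open), set as the call begins (left out, the last holds). The fingers move at their own pace and stop on an object; the grip force is fixed at half the most. Time passes only in rows, so rows that repeat a pose let the fingers close, or fill a call up. It gives the time, the measured TCP pose, the force and the opening at its end, in the units of the state.
- get_obs(): the state, without advancing time (a new reading comes with each control period).
- snapshot(name): name is "scene" or "top" or "wrist"; returns (picture, depth): 480x640x3 uint8, red, green, blue; 480x640 float32, m along the optical axis (not along the pixel's ray), 0 where there is no reading.
- calibration(name): a dict with "intrinsics" (3x3 intrinsics, pixels), "xyz" and "rotation" of the camera in the world; the wrist camera has in their place "tool_from_camera" (4x4, takes a point from camera to tool coordinates, whose origin is the TCP and whose axes are the tool frame's). Camera axes: x right, y up, looking along -z (the intrinsics and any distortion apply to the point x, -y, -z); pixel columns grow to the right and rows downward; lengths in m; the calibration is good to about 2 mm. A picture is of the moment at which its call begins: read the wrist's pose just before it. calibration takes no time and is no camera call.
- close_job(): hands the job in, once; it reports no verdict.
The state is a dict: "time": time; "qpos": joint angles; "qvel": joint speeds; "tau": joint torques, N m; "tool_pos": TCP position; "orientation": TCP orientation; "contact_force": force on the tool from outside, world axes, zero at the start; "ft_torque": the same for the moment, N m; "gripper_width": finger opening in m.
Only numpy, scipy, OpenCV 4.12 (cv2) and the standard library are available. Lean on these libraries where they do the work, as an engineer would, in place of code of your own. Each camera call takes 0.05 s, during which the arm holds its last target. There are 200 camera calls.

## Task

Draw the wide glass tube out of the wooden rack, lay it in the vee bed of the scoring jig and slide it along under the clamp arm until its end is right up against the end stop. Then turn the knurled thumbscrew clockwise until its foot holds the tube and the screw seats, and stop as soon as you feel it stiffen - forcing it further would ruin the thread. Leave the other things on the bench where they are.

Things in the scene. Friction and masses are not known exactly. Their poses are not given: they have to be found in the camera images.
- tube_center (a point): Centre of the task's tube: clear glass, 18 mm outside diameter, 232 mm long, 38 g, ends alike; far the thickest tube in the rack. Its y axis runs along it, at first pointing out of the rack. It starts lying in the rack's upper far (+x) pigeonhole with 87 to 103 mm sticking out; the rest is enclosed, so it can only be taken by the part that sticks out.
- glass_tube: The body of that tube: origin on its underside at mid length, axes as tube_center.
- tube_rack: Wooden rack for tubing, fixed, 106 (x) by 164 (y) by 98 mm high: two by two pigeonholes, each 44 mm wide and 40 mm high, open only at the front, which faces its +y, 80 mm from the origin (centre of the underside). Floor of the upper row 52 mm up. Thin tubes and rods (10 mm or less) lie in the other cells and stay; one in the lower row sticks out 82 mm, its top 16 mm over the bench.
- bed_axis (a point): A point 50 mm over the bench on the fixed tube-scoring jig (wooden base 104 by 330 mm, top 34 mm under this point). y runs along its aluminium vee bed to the end stop, x across, z up. The tube in the vee has its axis on this y axis. The bed reaches y = -184 to +104 mm, is 17 mm wide (narrower than the tube, so fingers can straddle it) and its flanks end 6 mm under the axis.
- stop_face (a point): Middle of the end stop's face: a steel plate across the bed, 108 mm along y from bed_axis, same axes. The tube is home when its end touches this face (its centre then 116 mm before it). A scoring wheel in a holder stands behind the bed, 28 mm before the stop and 3 mm clear of the tube.
- screw_head (a point): Middle of the thumbscrew's knurled steel head, on its vertical axis: a cylinder 24 mm across, 15 mm high, about 105 mm over the bench, above the bed 40 mm along y from bed_axis. A dark steel clamp arm, 24 mm wide, carries it: underside 25 mm over the tube's axis, top 11 mm under the head; its pillar stands behind the bed. The screw sinks 0.8 mm per radian.
- screw_turn (a joint): Turn of the thumbscrew's stem in rad, growing clockwise seen from above (tightening); 0 is backed off, the rubber foot 2.2 mm over a tube in the bed. Starts at 0 to 0.7. Turns freely (0.03 N m); the foot meets the tube at about 2.75 and presses on it with 7 N or so at 3.45, where the stem's shoulder seats on the brass boss and it stops dead. It stays where it is left.
- clamp_screw: The thumbscrew as a body (stem, rubber foot and head); origin on the screw's axis at the height of the bench. Turns with the screw.
- caliper: Steel vernier caliper, 205 x 67 x 8 mm, lying in front of the jig; bystander. Origin at the centre of its underside.
- marker: Fat felt marker, 110 x 19 x 20 mm, lying left of the jig; bystander. Origin at the centre of its underside.
- beaker: Glass beaker, 69 mm across and 100 mm high, standing left of the jig; bystander. Origin at the centre of its underside.
- bench_brush: Bench brush with a wooden handle, 189 x 27 x 23 mm, lying in front of the rack; bystander. Origin at the centre of its underside.
- file: Glass-cutting file with a wooden handle, 200 x 20 x 20 mm, lying in front of the rack, farther right; bystander. Origin at the centre of its underside.
- screw_strain (a joint): Elastic wind-up in rad of the thumbscrew's head against its stem, clockwise positive: about 0 while the screw turns freely; once the screw has seated it grows with the torque put on the head, 0.1 rad for each 0.15 N m, and goes back to 0 when let go. Over 0.35 rad (0.5 N m) the screw is overtightened.

How it is judged:
By the outcome, as a careful person would: the job done as asked, in the order asked, and still so for the second after the job is handed in, with the robot touching nothing.
It also fails if it takes over 64 s, if anything falls off the work surface, if the arm or the gripper's body presses on something with over 40 N, if the wrist force passes 120 N, or if a joint passes its speed limit or range.

## Working session

There is one attempt and no reset: what is moved stays moved. The work goes in short steps, Python scripts to look and compute and a tool call to move; the robot and the scene stay as the last step left them, time stands still between calls to the robot, and variables do not carry over. Pictures are saved under pics/ and viewed, about 8 in all and at most 12, crops included, and the job is handed in when it is done.

Besides the shell and the picture viewer there is one more tool, called after ">>>" as name(argument=value, ...) on one line, values as JSON. arm_command: Moves the arm, as the interface text tells. Its arguments: {"type":"object","properties":{"targets":{"type":"array"},"claw":{"type":"number"}},"required":["targets"]}

```bash
mkdir -p pics; ls
cat > h.py <<'E'
import numpy as np,cv2,json
from plant import get_obs,snapshot,calibration,close_job
def grab(name,fn):
    o=get_obs(); p,d=snapshot(name); cv2.imwrite('pics/'+fn+'.png',p[:,:,::-1]); np.savez('pics/'+fn+'.npz',p=p,d=d,pos=o['tool_pos'],R=o['orientation']); return p,d,o
def cam(name,o=None):
    c=calibration(name); K=np.array(c['intrinsics'])
    if name=='wrist':
        T=np.array(c['tool_from_camera']); R=np.array(o['orientation']); 
        return K,R@T[:3,:3],R@T[:3,3]+np.array(o['tool_pos'])
    return K,np.array(c['rotation']),np.array(c['xyz'])
def ray(C,u,v):
    K,R,t=C; q=np.linalg.solve(K,[u,v,1]); return t,R@(q*[1,-1,-1])
def onplane(C,u,v,z):
    t,d=ray(C,u,v); return t+d*(z-t[2])/d[2]
def pix(C,P):
    K,R,t=C; q=R.T@(np.array(P)-t); q=q*[1,-1,-1]; q=K@q; return q[:2]/q[2]
def dpt(C,u,v,z):
    t,d=ray(C,u,v); return t+d*z
E
python3 - <<'E'
from h import *
for n in('scene','top'):
    p,d,o=grab(n,n); c=calibration(n); print(n,{k:np.round(v,3).tolist() if not isinstance(v,str) else v for k,v in c.items()})
print({k:np.round(v,3).tolist() for k,v in get_obs().items()})
c=calibration('wrist');print(c)
E
```

```text
pics
scene {'intrinsics': [[468.701, 0.0, 315.924], [0.0, 468.701, 240.651], [0.0, 0.0, 1.0]], 'xyz': [-0.146, 0.452, 0.946], 'rotation': [[-0.517, 0.63, -0.579], [-0.856, -0.379, 0.352], [0.002, 0.678, 0.735]]}
top {'intrinsics': [[460.916, 0.0, 319.934], [0.0, 460.916, 237.64], [0.0, 0.0, 1.0]], 'xyz': [0.398, 0.031, 1.217], 'rotation': [[-0.008, 0.996, -0.089], [-1.0, -0.01, -0.014], [-0.015, 0.089, 0.996]]}
{'time': 0.1, 'qpos': [-83.16, 17.957, 85.848, -0.002, 76.262, -12.801], 'qvel': [-0.065, -0.144, -0.045, -0.035, -0.046, 0.062], 'tau': [0.002, -41.29, -26.014, -0.0, 0.003, -0.0], 'tool_pos': [0.176, -0.494, 0.231], 'orientation': [[0.336, -0.942, -0.0], [-0.942, -0.336, 0.001], [-0.001, -0.0, -1.0]], 'contact_force': [0.627, 0.131, 0.065], 'ft_torque': [-0.006, 0.022, -0.016], 'gripper_width': 0.086}
{'intrinsics': array([[336.63250571,   0.        , 317.61282129],
       [  0.        , 336.63250571, 239.71966264],
       [  0.        ,   0.        ,   1.        ]]), 'tool_from_camera': array([[ 9.99999817e-01,  4.47661400e-06, -6.05306247e-04,
        -7.84488865e-05],
       [-1.73990535e-04, -9.55648468e-01, -2.94509719e-01,
        -7.59435930e-02],
       [-5.79778394e-04,  2.94509770e-01, -9.55648293e-01,
        -1.42773285e-01],
       [ 0.00000000e+00,  0.00000000e+00,  0.00000000e+00,
         1.00000000e+00]])}
```

View pics/top.png

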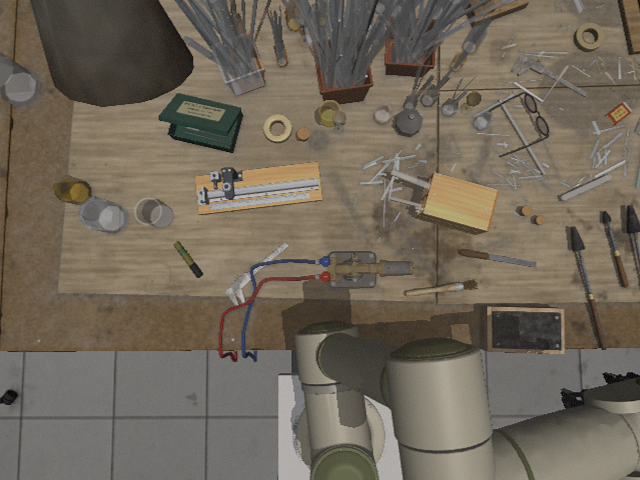

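View pics/scene.png

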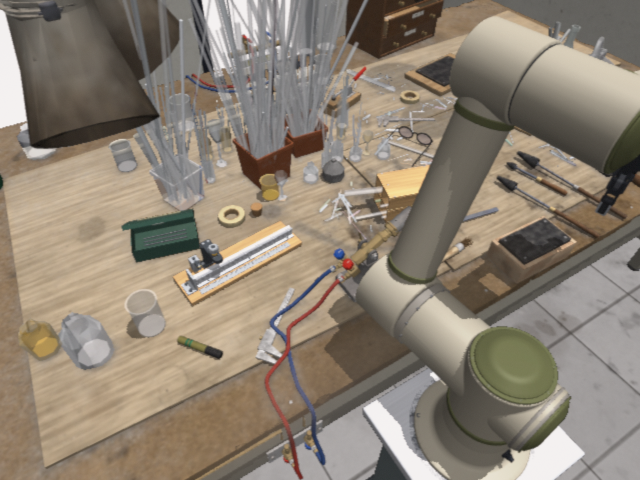

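The top view shows the rack at about (460,200), opening to the left, with tubes protruding near (400,180). The jig is at about (258,188), with its stop and clamp at the left end, and the caliper, marker, file and brush lie below. Next I'll measure the wood faces.

Run:
```python
from h import *
p=np.load('pics/top.npz'); im=p['p']; d=p['d']; C=cam('top')
hsv=cv2.cvtColor(im,cv2.COLOR_RGB2HSV)
print(hsv[200,470],hsv[205,230],hsv[230,260])
m=cv2.inRange(hsv,(8,95,130),(25,255,255))
m=cv2.morphologyEx(m,cv2.MORPH_OPEN,np.ones((2,2)))
for nm,(x0,x1,y0,y1),z in(('rack',(405,510,160,240),.098),('jig',(185,335,150,225),.016)):
    mm=np.zeros_like(m); mm[y0:y1,x0:x1]=m[y0:y1,x0:x1]
    pts=cv2.findNonZero(mm)[:,0].astype(float)
    W=np.array([onplane(C,u,v,z)[:2] for u,v in pts]).astype(np.float32)
    r=cv2.minAreaRect(W); print(nm,len(W),np.round(r[0],4),np.round(r[1],4),r[2],np.round(cv2.boxPoints(r),3).tolist())
print('rack depth top',dpt(C,470,195,d[195,470]))
a=cv2.resize(im[150:250,370:520],None,fx=4,fy=4,interpolation=cv2.INTER_CUBIC)[:300]
b=cv2.resize(im[155:220,185:335],None,fx=4,fy=4,interpolation=cv2.INTER_CUBIC)
cv2.imwrite('pics/crop1.png',np.vstack([a,b])[:,:,::-1])
```

```text
[ 21 102 180] [100   9 163] [ 19  70 134]
rack 2483 [ 0.5815 -0.3011] [0.1646 0.1055] 73.40068054199219 [[0.5070000290870667, -0.36500000953674316], [0.609000027179718, -0.39500001072883606], [0.656000018119812, -0.2370000034570694], [0.5540000200271606, -0.2070000022649765]]
jig 2052 [0.6367 0.2081] [0.1023 0.3292] 6.206480979919434 [[0.5680000185966492, 0.3659999966621399], [0.6039999723434448, 0.039000000804662704], [0.7049999833106995, 0.05000000074505806], [0.6700000166893005, 0.37700000405311584]]
rack depth top [ 0.59912903 -0.32164683  0.09626568]
```

View pics/crop1.png

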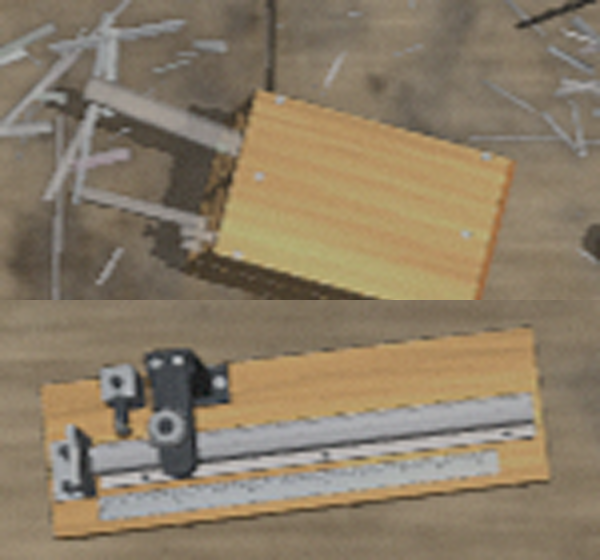

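Both rectangles match the stated sizes: the rack has yaw −16.6° and the jig +6.2°. I'll move over the tube, jaws across it, for a close look.

>>> arm_command(targets=[[1.5,1,0,0.7],[3.1,2,0,1.4],[4.6,3,0,2.1],[6.2,4,0,2.8],[7.7,4.9,0,3.4]], claw=0.55)

```text
time: 0.72
tool_pos: [0.4088, -0.3459, 0.2306]
orientation: [[0.732, -0.682, -0.001], [-0.682, -0.732, 0.001], [-0.002, -0.0, -1.0]]
contact_force: [0.3, -1.7, -0.1]
gripper_width: 0.0471
```

>>> arm_command(targets=[[1.5,1,0,0.7],[3.1,2,0,1.4],[4.6,3,0,2.1],[6.2,4,0,2.8],[7.7,4.9,0,3.3]])

```text
time: 1.35
tool_pos: [0.6412, -0.1974, 0.2302]
orientation: [[0.959, -0.282, -0.002], [-0.282, -0.959, 0.001], [-0.002, -0.0, -1.0]]
contact_force: [1.1, -1.5, -0.1]
gripper_width: 0.047
```

Run:
```python
from h import *
p,d,o=grab('wrist','w1'); C=cam('wrist',o); print(o['tool_pos'],d[::80,::80].round(2))
R=np.array([.286,.958]);X=np.array([.958,-.286]);c0=np.array([.5815,-.3011])
for y in(80,115,175):
    print(y,pix(C,[*(c0+.025*X+y/1000*R),.061]).round())
```

```text
[ 0.64116524 -0.19744998  0.23020422] [[0.32 0.32 0.32 0.32 0.32 0.32 0.32 0.32]
 [0.33 0.33 0.34 0.34 0.34 0.34 0.3  0.34]
 [0.38 0.35 0.37 0.36 0.3  0.36 0.31 0.29]
 [0.4  0.39 0.39 0.39 0.32 0.39 0.39 0.39]
 [1.34 0.43 0.42 0.12 0.31 0.12 0.4  0.33]
 [1.45 0.08 0.1  0.08 0.34 0.08 0.1  0.08]]
80 [315. 255.]
115 [315. 221.]
175 [315. 156.]
```

View pics/w1.png

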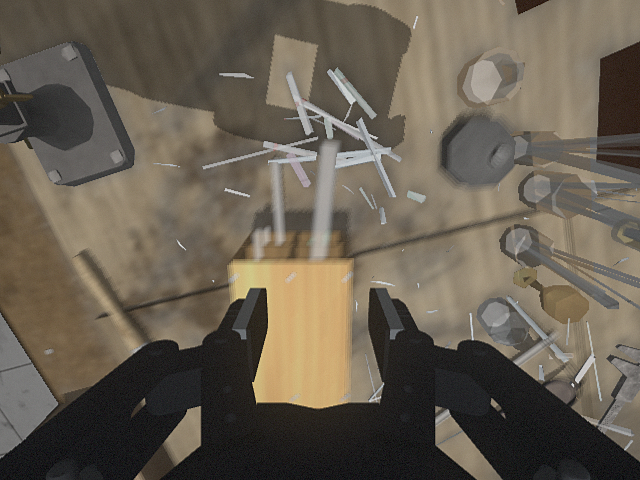

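The wrist view shows the wide tube from its end at about (328,140) to the rack front at (320,258). The thin rod at (277,165) is to its left and the tall vessels are right of x≈440. Next I'll fit the tube from depth.

Run:
```python
from h import *
f=np.load('pics/w1.npz'); d=f['d']; o=dict(tool_pos=f['pos'],orientation=f['R']); C=cam('wrist',o)
P=np.array([dpt(C,u,v,d[v,u]) for v in range(125,256) for u in range(295,350) if d[v,u]>0])
t=P[(P[:,2]>.05)&(P[:,2]<.085)]
print(len(t),np.percentile(t[:,2],[10,50,90,98]))
a=cv2.fitLine(t[:,:2].astype(np.float32),cv2.DIST_HUBER,0,.01,.01).ravel();dr=a[:2]*np.sign(a[1]);print('dir',dr,np.degrees(np.arctan2(dr[1],dr[0])),a[2:])
s=(t[:,:2]-a[2:])@dr; print('end',a[2:]+dr*np.percentile(s,99.5),'start',a[2:]+dr*s.min())
for u,v in((328,141),(320,256)):print(onplane(C,u,v,.065))
F=[onplane(C,u,259,.098)[:2] for u in(232,352)];print('rack front edge top',F)
```

```text
2386 [0.05952265 0.06849005 0.07036705 0.07109568]
dir [0.3558018  0.93456143] 69.1574 [ 0.64832526 -0.18611003]
end [ 0.66759214 -0.13550297] start [ 0.62899494 -0.23688373]
[ 0.67037866 -0.13161845  0.065     ]
[ 0.63357734 -0.23258478  0.065     ]
rack front edge top [array([ 0.56248661, -0.20219159]), array([ 0.66272207, -0.23158549])]
```

>>> arm_command(targets=[[0.19,0.25,-1.5,-0.54],[0.19,0.25,-3,-0.54],[0.19,0.25,-4.5,-0.54],[0.19,0.25,-5.8,-0.54],[0.19,0.25,-6.2,-0.54]])

```text
time: 2.02
tool_pos: [0.6491, -0.1854, 0.0402]
orientation: [[0.938, -0.348, -0.005], [-0.348, -0.938, 0.005], [-0.007, -0.003, -1.0]]
contact_force: [0.2, -0.7, 0.4]
gripper_width: 0.0469
```

>>> arm_command(targets=[[0,0,0,0],[0,0,0,0],[0,0,0,0],[0,0,0,0],[0,0,0,0]], claw=0)

```text
time: 2.65
tool_pos: [0.6496, -0.1856, 0.041]
orientation: [[0.938, -0.348, -0.004], [-0.348, -0.938, 0.005], [-0.005, -0.003, -1.0]]
contact_force: [0.6, 0.5, 2.1]
gripper_width: 0.0163
```

>>> arm_command(targets=[[0,0,0.15,0],[0,0,0.25,0],[0.2,0.52,0.25,0],[0.45,1.2,0.25,0],[0.75,2,0.25,0]])

```text
time: 3.28
tool_pos: [0.6725, -0.1235, 0.0483]
orientation: [[0.938, -0.347, -0.004], [-0.347, -0.938, 0.005], [-0.005, -0.003, -1.0]]
contact_force: [0.5, -0.2, -1.1]
gripper_width: 0.0163
```

>>> arm_command(targets=[[0.35,0.9,0,0],[0.7,1.85,0,0],[1,2.65,0,0],[1.25,3.3,0,0],[1.35,3.6,0.0,0]])

```text
time: 3.9
tool_pos: [0.7133, -0.0141, 0.0481]
orientation: [[0.938, -0.346, -0.004], [-0.346, -0.938, 0.005], [-0.006, -0.003, -1.0]]
contact_force: [-0.8, 0.0, -0.5]
gripper_width: 0.0163
```

>>> arm_command(targets=[[-0.3,0.3,1.5,0.3],[-0.7,1.2,3,0.9],[-1.2,2.3,4.5,1.6],[-1.7,3.6,6,2.4],[-2.0,5.0,6.7,3.1]])

```text
time: 4.53
tool_pos: [0.6533, 0.1364, 0.2525]
orientation: [[0.997, 0.081, -0.002], [0.081, -0.997, 0.003], [-0.001, -0.003, -1.0]]
contact_force: [-1.0, 0.7, -0.6]
gripper_width: 0.0162
```

>>> arm_command(targets=[[-0.1,0.7,0,0.2],[-0.1,1.1,0,0.2],[-0.1,1.1,0,0.2],[-0.1,1.1,0,0.2],[-0.1,1.1,0,0.2]])

```text
time: 5.15
tool_pos: [0.6505, 0.1684, 0.252]
orientation: [[0.994, 0.107, -0.002], [0.107, -0.994, 0.002], [-0.002, -0.003, -1.0]]
contact_force: [-0.2, 0.2, -0.1]
gripper_width: 0.0163
```

Run:
```python
from h import *
p,d,o=grab('wrist','w2'); print(o['tool_pos'],o['orientation'],o['gripper_width'])
C=cam('top')
for u,v in((317.5,182),(210,195)): print(onplane(C,u,v,.044))
```

```text
[0.65052047 0.16841747 0.25204631] [[ 0.9942168   0.10736815 -0.00224342]
 [ 0.10737338 -0.99421598  0.00235563]
 [-0.00197752 -0.00258289 -0.99999471]] 0.016322471758698113
[0.64680122 0.05280023 0.044     ]
[0.61584028 0.33111997 0.044     ]
```

View pics/w2.png

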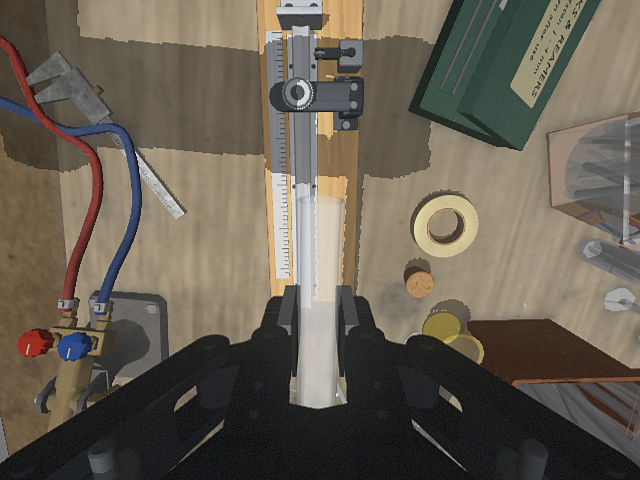

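The wrist view shows the tube held straight with its front end at about (323,198). The screw head is at (297,93), the stop at (300,18), and the bed runs along column ~303. Next I'll measure those by depth.

```bash
cat > m.py <<'E'
from h import *
def cloud(fn,u0,u1,v0,v1):
    f=np.load('pics/%s.npz'%fn); d=f['d']; C=cam('wrist',dict(tool_pos=f['pos'],orientation=f['R']))
    V,U=np.mgrid[v0:v1,u0:u1]; V=V.ravel();U=U.ravel()
    P=np.array([dpt(C,u,v,d[v,u]) for u,v in zip(U,V)]); return U,V,P
E
python3 - <<'E'
from m import *
U,V,P=cloud('w2',260,370,0,190)
h=(P[:,2]>.106)&(P[:,2]<.12)&(abs(U-297)<25)&(abs(V-93)<25)
print('head n',h.sum(),np.percentile(P[h],[2,50,98],axis=0).round(4).tolist())
(cx,cy),r=cv2.minEnclosingCircle(P[h][:,:2].astype(np.float32));print('circ',cx,cy,r)
f=np.load('pics/w2.npz');C=cam('wrist',dict(tool_pos=f['pos'],orientation=f['R']));print('ray',onplane(C,297,92.5,.1125))
s=6.2*np.pi/180;ey=np.array([-np.sin(s),np.cos(s)]);ex=np.array([np.cos(s),np.sin(s)])
h0=np.array([cx,cy]);q=P[:,:2]-h0; a=q@ex*1000;b=q@ey*1000
for lo,hi in((-100,-80),(-80,-60),(-60,-40),(15,30),(35,50)):
    m=(b>lo)&(b<hi)
    print(lo,[(k,round(float(np.median(P[m&(a>k)&(a<=k+2),2]))*1000,1)) for k in range(-16,18,2) if (m&(a>k)&(a<=k+2)).any()])
st=(b>55)&(b<85)&(abs(a)<14)
print('stop',[(k,round(float(np.percentile(P[st&(b>k)&(b<=k+2),2],[90])[0])*1000,1)) for k in range(56,84,2) if (st&(b>k)&(b<=k+2)).any()])
U,V,T=cloud('w2',295,350,190,290)
t=T[(T[:,2]>.245)&(T[:,2]<.30)]
print('tube',len(t),np.percentile(t,[1,50,99],axis=0).round(4).tolist())
print(onplane(C,322,198,.271),[onplane(C,x,205,.271)[0] for x in(301,344)])
E
```

```text
head n 802 [[0.6129, 0.2635, 0.1092], [0.6237, 0.274, 0.1124], [0.6344, 0.2848, 0.1142]]
circ 0.6234615445137024 0.2743252217769623 0.012290297076106071
ray [0.62355656 0.27393388 0.1125    ]
-100 [(-16, 16.4), (-14, 20.5), (-12, 20.9), (-8, 42.7), (-6, 43.1), (-4, 41.4), (-2, 40.9), (0, 40.3), (2, 41.5), (4, 42.4), (6, 43.0), (8, 20.6), (10, 21.2), (12, 20.2), (14, 19.1), (16, 16.0)]
-80 [(-16, 19.3), (-14, 20.2), (-12, 20.4), (-10, 20.9), (-8, 43.0), (-6, 42.9), (-4, 41.4), (-2, 40.4), (0, 40.3), (2, 41.0), (4, 42.7), (6, 43.0), (8, 20.2), (10, 20.2), (12, 20.3), (14, 19.3), (16, 16.0)]
-60 [(-16, 16.7), (-14, 20.0), (-12, 20.0), (-10, 41.3), (-8, 43.6), (-6, 42.7), (-4, 41.5), (-2, 40.2), (0, 40.7), (2, 41.5), (4, 42.5), (6, 43.7), (8, 20.7), (10, 19.9), (12, 20.1), (14, 18.9), (16, 15.9)]
15 [(-16, 18.0), (-14, 20.0), (-12, 20.1), (-10, 41.1), (-8, 43.3), (-6, 42.6), (-4, 41.7), (-2, 40.2), (0, 40.4), (2, 41.6), (4, 43.0), (6, 43.5), (8, 20.2), (10, 20.3), (12, 20.4), (14, 18.9), (16, 15.9)]
35 [(-16, 19.9), (-14, 20.2), (-12, 20.4), (-10, 41.9), (-8, 43.2), (-6, 42.5), (-4, 41.3), (-2, 40.1), (0, 39.9), (2, 41.6), (4, 42.6), (6, 42.7), (8, 20.2), (10, 20.3), (12, 21.4), (14, 52.0), (16, 53.1)]
stop [(56, 43.3), (58, 43.6), (60, 42.9), (62, 43.4), (64, 42.2), (66, 59.2), (68, 62.4), (70, 63.1), (72, 62.7), (74, 60.4)]
tube 4419 [[0.6391, 0.1815, 0.2605], [0.648, 0.2068, 0.2792], [0.6584, 0.2217, 0.2816]]
[0.64735059 0.22158729 0.271     ] [np.float64(0.6398472020287568), np.float64(0.6558086102246503)]
```

Run:
```python
from m import *
h0=np.array([.6235,.2742]);s=np.radians(6.2);ey=np.array([-np.sin(s),np.cos(s)]);ex=np.array([np.cos(s),np.sin(s)])
U,V,T=cloud('w2',290,355,190,300)
t=T[(T[:,2]>.262)&(T[:,2]<.30)];q=t[:,:2]-h0;a=q@ex*1e3;b=q@ey*1e3
for lo in range(-100,-50,8):
    m=(b>lo)&(b<=lo+8)
    if m.sum()>50: print(lo,m.sum(),np.percentile(a[m],[2,50,98]).round(1),(t[m,2].max()*1e3).round(1))
o=np.load('pics/w2.npz');q=o['pos'][:2]-h0;print('tcp',q@ex*1e3,q@ey*1e3)
U,V,P=cloud('w2',260,350,30,190);q=P[:,:2]-h0;a=q@ex*1e3;b=q@ey*1e3
for lo in(-90,-80,-70,-60,-50,-40,-30,20,30):
    m=(b>lo)&(b<=lo+10)&(P[:,2]>.038)&(P[:,2]<.047)&(abs(a)<13);print(lo,m.sum(),np.percentile(a[m],[1,99]).round(1),a[m].min()/2+a[m].max()/2)
```

```text
-100 229 [ 4.8 24.8 30.8] 279.3
-92 862 [ 8.  16.6 25.1] 282.0
-84 923 [ 8.5 16.9 25.3] 282.4
-76 953 [ 8.8 17.3 25.5] 282.3
-68 1014 [ 8.9 17.3 25.7] 282.1
-60 999 [ 9.3 17.3 25.6] 282.6
tcp 15.437977014571933 -108.08199349227048
-90 93 [-7.9  7.8] -0.07318622030439759
-80 151 [-7.8  7.9] 0.00748154792626865
-70 155 [-7.5  7.9] 0.21184637157237995
-60 163 [-8.3  8. ] -0.2246010680940751
-50 176 [-8.3  8.1] -0.11442776420029155
-40 180 [-8.   8.2] 0.02843252315675482
-30 171 [-7.7  8.2] 0.22807220339756507
20 167 [-8.6  7.6] -0.501867241387584
30 212 [-8.4  7.7] -0.35826749020066684
```

>>> arm_command(targets=[[-0.3,0.35,-1.5,0.1],[-0.61,0.71,-3,0.1],[-0.61,0.71,-4.5,0.1],[-0.61,0.71,-5.8,0.1],[-0.61,0.71,-6.3,0.1]])

```text
time: 5.82
tool_pos: [0.6313, 0.1894, 0.061]
orientation: [[0.993, 0.121, -0.006], [0.121, -0.993, 0.002], [-0.005, -0.003, -1.0]]
contact_force: [0.2, -0.4, 0.2]
gripper_width: 0.0162
```

>>> arm_command(targets=[[0,0,0,0],[0,0,0,0],[0,0,0,0],[0,0,0,0],[0,0,0,0]])

```text
time: 6.45
tool_pos: [0.6314, 0.1895, 0.0613]
orientation: [[0.993, 0.121, -0.005], [0.121, -0.993, 0.002], [-0.005, -0.003, -1.0]]
contact_force: [0.2, 0.3, -0.4]
gripper_width: 0.0162
```

Run:
```python
from m import *
p,d,o=grab('wrist','w3')
h0=np.array([.6235,.2742]);s=np.radians(6.2);ey=np.array([-np.sin(s),np.cos(s)]);ex=np.array([np.cos(s),np.sin(s)])
q=o['tool_pos'][:2]-h0;print('tcp',q@ex*1e3,q@ey*1e3,o['tool_pos'],np.degrees(np.arctan2(o['orientation'][1][0],o['orientation'][0][0])))
U,V,T=cloud('w3',200,440,0,380);q=T[:,:2]-h0;a=q@ex*1e3;b=q@ey*1e3;z=T[:,2]
for lo in range(-90,-20,8):
    m=(b>lo)&(b<=lo+8)&(z>.06)&(z<.095)&(abs(a)<14);n=(b>lo)&(b<=lo+8)&(z>.038)&(z<.047)&(abs(a)<14)
    print(lo,m.sum(),np.percentile(a[m],[2,50,98]).round(1) if m.sum()>50 else '', (z[m].max()*1e3).round(1) if m.any() else '',n.sum(),np.percentile(a[n],[1,99]).round(1) if n.sum()>30 else '')
h=(z>.106)&(z<.12)&(abs(a)<20)&(abs(b)<20);print('head',h.sum(),cv2.minEnclosingCircle(T[h][:,:2].astype(np.float32)) if h.any() else '')
```

```text
tcp -1.2685711340080075 -85.0799047561399 [0.63142742 0.18948073 0.06133578] 6.950167667342362
-90 761 [-8.4 -0.4  7.9] 95.0 0 
-82 1062 [-13.4  -1.4  11.9] 95.0 0 
-74 1476 [-13.3   1.3  13.6] 95.0 0 
-66 889 [-9.  -0.4  8.2] 91.0 0 
-58 933 [-8.5 -0.1  8.3] 91.3 0 
-50 981 [-8.2  0.1  8.3] 91.4 0 
-42 1079 [-8.1  0.   8.4] 91.8 221 [-8.2  8.3]
-34 557 [-8.  -0.1  8.1] 91.3 601 [-8.3  8.6]
-26 0   616 [-8.2  8.3]
head 7224 ((0.6237363815307617, 0.27443674206733704), 0.01243659295141697)
```

View pics/w3.png

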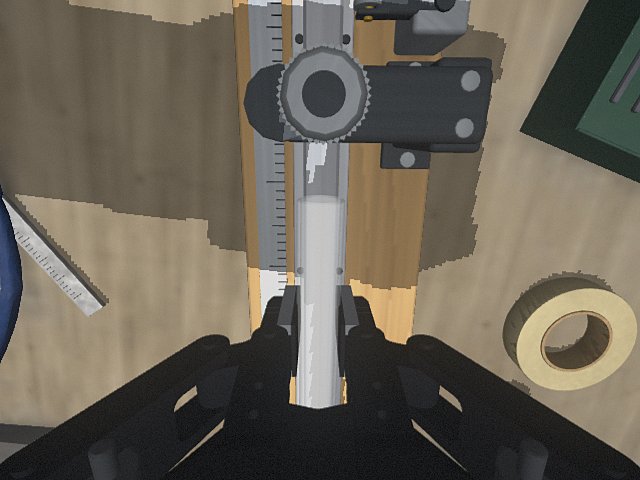

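The tube is centred over the bed: tube a≈0, bed a≈0.1 mm. In this view its end is at (320,198), short of the arm at row ~140. I'll lower it.

>>> arm_command(targets=[[0.01,0,-0.25,0],[0.01,0,-0.5,0],[0.01,0,-0.7,0],[0.01,0,-0.85,0],[0.01,0,-0.85,0]])

```text
time: 7.12
tool_pos: [0.6319, 0.1894, 0.0354]
orientation: [[0.993, 0.121, -0.005], [0.121, -0.993, 0.002], [-0.005, -0.003, -1.0]]
contact_force: [4.2, 1.6, -3.4]
gripper_width: 0.0162
```

>>> arm_command(targets=[[0,0,-0.05,0],[0,0,-0.1,0],[0,0,-0.15,0],[0,0,-0.15,0],[0,0,-0.15,0]])

```text
time: 7.75
tool_pos: [0.632, 0.1894, 0.031]
orientation: [[0.993, 0.121, -0.004], [0.121, -0.993, 0.002], [-0.004, -0.003, -1.0]]
contact_force: [3.5, 0.4, 1.1]
gripper_width: 0.0163
```

>>> arm_command(targets=[[0,0,-0.02,0],[0,0,-0.02,0],[0,0,-0.02,0],[0,0,0,0],[0,0,0,0]], claw=0.4)

```text
time: 8.38
tool_pos: [0.632, 0.1895, 0.0311]
orientation: [[0.993, 0.121, -0.004], [0.121, -0.993, 0.002], [-0.004, -0.003, -1.0]]
contact_force: [-0.7, 0.1, -0.5]
gripper_width: 0.034
```

```bash
cat > chk.py <<'E'
import sys
from m import *
fn=sys.argv[1]
p,d,o=grab('wrist',fn)
h0=np.array([.6236,.2743]);s=np.radians(6.2);ey=np.array([-np.sin(s),np.cos(s)]);ex=np.array([np.cos(s),np.sin(s)])
q=o['tool_pos'][:2]-h0;print('tcp',q@ex*1e3,q@ey*1e3,o['tool_pos'],'w',o['gripper_width'],'yaw',np.degrees(np.arctan2(o['orientation'][1][0],o['orientation'][0][0])),'F',o['contact_force'].round(1),'t',o['time'])
U,V,T=cloud(fn,150,490,0,390);q=T[:,:2]-h0;a=q@ex*1e3;b=q@ey*1e3;z=T[:,2]
for lo in range(-180,72,12):
    m=(b>lo)&(b<=lo+12)&(z>.04)&(z<.067)&(abs(a)<9.5)
    if m.sum()>40: print(lo,m.sum(),np.percentile(a[m],[2,50,98]).round(1),(np.percentile(z[m],98)*1e3).round(1))
m=(z>.052)&(z<.066)&(abs(a)<3);print('tube-high b range',np.percentile(b[m],[1,99]) if m.any() else '')
E
python3 chk.py w4
```

```text
tcp -0.8223232752781161 -85.218870125464 [0.63198607 0.18949077 0.03105184] w 0.03396524246743369 yaw 6.9501844024147905 F [-0.7  0.1 -0.5] t 8.375
-120 282 [-8.1  0.1  8.9] 59.5
-108 1024 [-8.3  0.5  8.9] 59.9
-96 1089 [-8.3  0.3  8.8] 59.9
-84 1180 [-8.2  0.3  8.8] 59.9
-72 1275 [-8.1  0.4  8.6] 59.9
-60 1402 [-8.2  0.2  8.6] 59.9
-48 1524 [-8.2  0.2  8.6] 59.9
-36 1661 [-8.  -0.   8.3] 59.6
-24 1221 [-8.3 -0.2  8.2] 44.3
tube-high b range [-109.08991935  -32.86031498]
```

The tube is seated in the vee, with its top at 59.9 mm and its end at bed y ≈ 9 mm. I'll slide the open fingers back and regrasp the rear half.

>>> arm_command(targets=[[0.08,-0.73,0,-0.06],[0.16,-1.46,0,-0.06],[0.25,-2.19,0,-0.06],[0.33,-2.92,0,-0.06],[0.41,-3.65,0,-0.06]])

```text
time: 9.05
tool_pos: [0.6444, 0.0782, 0.031]
orientation: [[0.994, 0.112, -0.004], [0.112, -0.994, 0.002], [-0.004, -0.003, -1.0]]
contact_force: [0.4, 0.5, 0.6]
gripper_width: 0.0341
```

>>> arm_command(targets=[[0,0,0,0],[0,0,0,0],[0,0,0,0],[0,0,0,0],[0,0,0,0]], claw=0)

```text
time: 9.68
tool_pos: [0.6445, 0.0787, 0.0313]
orientation: [[0.994, 0.113, -0.004], [0.113, -0.994, 0.002], [-0.004, -0.003, -1.0]]
contact_force: [0.2, 0.8, 2.4]
gripper_width: 0.0163
```

```bash
python3 chk.py w5
```

```text
tcp -0.29500105926499876 -196.67046906606288 [0.64454701 0.078748   0.03125275] w 0.016286027584151916 yaw 6.472024813794165 F [0.2 0.8 2.4] t 9.675
-180 1307 [-7.8  0.7  8.9] 60.0
-168 1413 [-8.   0.3  8.8] 60.0
-156 1567 [-8.   0.3  8.9] 60.0
-144 1697 [-8.   0.2  8.8] 60.0
-132 1834 [-8.1  0.2  8.6] 60.1
-120 2059 [-8.1  0.1  8.6] 60.1
-108 2275 [-8.2  0.1  8.6] 60.1
-96 2492 [-8.3  0.   8.5] 60.2
-84 285 [-8.5  0.6  8.7] 59.8
tube-high b range [-219.52667596  -83.98535293]
```

>>> arm_command(targets=[[-0.06,0.55,0,0],[-0.13,1.15,0,0],[-0.2,1.8,0,0],[-0.27,2.4,0,0],[-0.33,2.9,0,0]])

```text
time: 10.35
tool_pos: [0.6346, 0.1672, 0.0313]
orientation: [[0.994, 0.113, -0.003], [0.113, -0.994, 0.003], [-0.003, -0.003, -1.0]]
contact_force: [2.9, -2.2, 1.7]
gripper_width: 0.0164
```

>>> arm_command(targets=[[0,0,0,0],[-0.006,0.05,0,0],[-0.011,0.1,0,0],[-0.017,0.15,0,0],[-0.017,0.15,0,0]])

```text
time: 10.98
tool_pos: [0.6342, 0.1714, 0.0313]
orientation: [[0.994, 0.113, -0.003], [0.113, -0.994, 0.002], [-0.003, -0.003, -1.0]]
contact_force: [1.4, -2.5, 1.9]
gripper_width: 0.016
```

```bash
python3 chk.py w6
python3 - <<'E'
from m import *
im=cv2.imread('pics/w6.png'); cv2.imwrite('pics/w6c.png',cv2.resize(im[0:200,220:460],None,fx=3,fy=3))
E
```

```text
tcp -0.6091647857025105 -103.44852986429568 [0.63416677 0.17139075 0.03128326] w 0.015991730437702172 yaw 6.485908788215784 F [ 1.4 -2.5  1.9] t 10.975
-132 802 [-8.   0.3  8.9] 59.8
-120 1050 [-7.7  0.2  8.5] 61.5
-108 1185 [-7.8  0.5  8.4] 64.7
-96 1400 [-9.1 -0.3  8.9] 64.5
-84 1331 [-8.2  0.4  8.7] 59.9
-72 1452 [-8.3  0.3  8.6] 59.9
-60 1595 [-8.2  0.2  8.5] 60.0
-48 1725 [-8.3  0.2  8.5] 60.0
-36 1894 [-8.4  0.1  8.4] 60.1
-24 2092 [-8.4  0.   8.4] 60.1
-12 690 [-8.5  0.   8.5] 60.2
tube-high b range [-126.82121581   -9.37671204]
```

View pics/w6c.png

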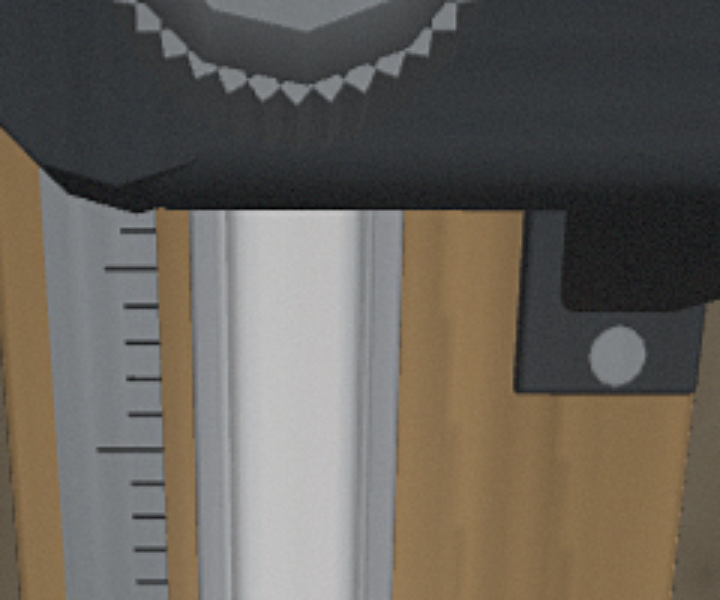

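The crop shows the tube lying in the vee and passing under the clamp arm; the stop is out of view. I'll creep up to it, watching the force.

>>> arm_command(targets=[[-0.003,0.03,0,0],[-0.006,0.06,0,0],[-0.009,0.09,0,0],[-0.013,0.12,0,0],[-0.013,0.12,0,0]])

```text
time: 11.65
tool_pos: [0.6337, 0.1752, 0.0313]
orientation: [[0.994, 0.113, -0.003], [0.113, -0.994, 0.003], [-0.003, -0.003, -1.0]]
contact_force: [2.4, -0.2, 1.3]
gripper_width: 0.0163
```

>>> arm_command(targets=[[-0.002,0.015,0,0],[-0.003,0.03,0,0],[-0.005,0.045,0,0],[-0.005,0.05,0,0],[-0.005,0.05,0,0]])

```text
time: 12.28
tool_pos: [0.6336, 0.1763, 0.0313]
orientation: [[0.994, 0.113, -0.003], [0.113, -0.994, 0.002], [-0.003, -0.002, -1.0]]
contact_force: [1.3, -4.1, 2.2]
gripper_width: 0.0164
```

>>> arm_command(targets=[[-0.002,0.015,0,0],[-0.003,0.03,0,0],[-0.004,0.04,0,0],[-0.004,0.04,0,0],[-0.004,0.04,0,0]])

```text
time: 12.9
tool_pos: [0.6336, 0.1763, 0.0313]
orientation: [[0.994, 0.113, -0.004], [0.113, -0.994, 0.0], [-0.004, -0.001, -1.0]]
contact_force: [1.8, -8.6, 2.8]
gripper_width: 0.0161
```

>>> arm_command(targets=[[-0.002,0.02,0,0],[-0.004,0.04,0,0],[-0.004,0.05,0,0],[-0.005,0.05,0,0],[-0.005,0.05,0,0]])

```text
time: 13.52
tool_pos: [0.6336, 0.1763, 0.0313]
orientation: [[0.994, 0.113, -0.004], [0.112, -0.994, -0.002], [-0.004, 0.001, -1.0]]
contact_force: [1.8, -10.6, 3.9]
gripper_width: 0.0162
```

The tool stopped at the same y while the force rose to 10.6 N, so the tube is against the stop. I'll unload, release, lift and look.

>>> arm_command(targets=[[0,0,0,0],[0,0,0,0],[0,0,0,0],[0,0,0,0],[0,0,0,0]], claw=0.4)

```text
time: 14.15
tool_pos: [0.6336, 0.1764, 0.0312]
orientation: [[0.994, 0.113, -0.004], [0.113, -0.994, -0.002], [-0.004, 0.001, -1.0]]
contact_force: [1.3, 0.5, -0.1]
gripper_width: 0.0344
```

>>> arm_command(targets=[[0,0,0.4,0],[0,0,1.5,0],[0,0,3,0],[-0.05,0.3,4.5,0],[-0.15,1,5.6,0]])

```text
time: 14.78
tool_pos: [0.6294, 0.2062, 0.2027]
orientation: [[0.994, 0.111, -0.001], [0.111, -0.994, -0.001], [-0.001, 0.001, -1.0]]
contact_force: [0.0, 0.1, -0.3]
gripper_width: 0.0341
```

>>> arm_command(targets=[[0,0,0.1,0],[0,0,0.1,0],[0,0,0.1,0],[0,0,0.1,0],[0,0,0.1,0]])

```text
time: 15.4
tool_pos: [0.6294, 0.2059, 0.2051]
orientation: [[0.994, 0.111, -0.002], [0.111, -0.994, -0.002], [-0.002, 0.001, -1.0]]
contact_force: [-0.2, 0.6, -0.0]
gripper_width: 0.0344
```

```bash
python3 chk.py w7
python3 - <<'E'
from m import *
f=np.load('pics/w7.npz');C=cam('wrist',dict(tool_pos=f['pos'],orientation=f['R']))
h0=np.array([.6236,.2743]);s=np.radians(6.45);ey=np.array([-np.sin(s),np.cos(s)])
u,v=pix(C,[*(h0+.05*ey),.059]).astype(int);print(u,v)
im=cv2.imread('pics/w7.png'); v0=max(v-80,0);cv2.imwrite('pics/w7c.png',cv2.resize(im[v0:v0+160,u-80:u+80],None,fx=3.5,fy=3.5,interpolation=cv2.INTER_CUBIC));print(v0)
E
```

```text
tcp -1.663884231114127 -68.57634503167273 [0.62935205 0.20594506 0.20509294] w 0.03442621603533143 yaw 6.376596776356921 F [-0.2  0.6 -0. ] t 15.4
-180 101 [-7.7  0.6  8.8] 44.4
-168 123 [-8.4 -0.5  8.3] 59.7
-156 206 [-8.4  0.4  9.2] 60.2
-144 222 [-8.3  0.3  9.1] 59.9
-132 217 [-8.3  0.3  8.9] 60.1
-120 224 [-8.2  0.3  8.8] 59.8
-108 233 [-8.2  0.2  8.6] 60.0
-96 238 [-8.1  0.1  8.4] 60.2
-84 241 [-8.1  0.1  8.3] 60.1
-72 249 [-8.1  0.   8.1] 59.8
-60 262 [-8.  -0.   8.9] 60.1
-48 284 [-8.9 -0.1  8.8] 60.2
-36 295 [-8.8 -0.1  8.6] 59.9
-24 219 [-8.8 -0.2  8.4] 60.1
12 306 [-8.6 -0.3  7.9] 60.0
24 351 [-8.6 -0.4  8.6] 60.2
36 367 [-8.5  0.3  8.5] 60.0
48 367 [-8.4 -0.5  8.2] 60.3
60 452 [-9.2  0.2  9. ] 63.3
tube-high b range [-159.86300208   72.16337915]
319 77
0
```

View pics/w7c.png

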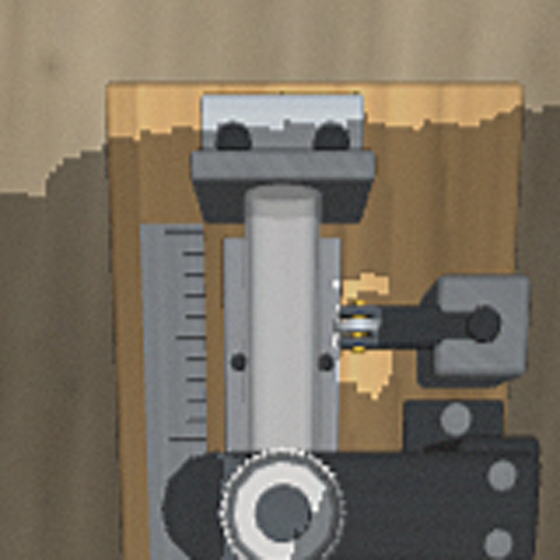

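The crop shows the tube's end touching the stop face at (283,190), the scoring wheel beside it at (350,325) and the screw head at (283,512). Now I'll go above the head and wind the wrist counter-clockwise, so one grip can do the whole turn.

>>> arm_command(targets=[[-0.05,0.5,0,1.3],[-0.1,1,0,2.6],[-0.15,1.5,0,3.9],[-0.2,2,0,5.2],[-0.22,2.28,0,6.5]])

```text
time: 16.08
tool_pos: [0.6226, 0.2751, 0.2051]
orientation: [[0.519, 0.855, 0.0], [0.855, -0.519, -0.002], [-0.002, 0.001, -1.0]]
contact_force: [-0.2, 0.6, -0.2]
gripper_width: 0.0343
```

>>> arm_command(targets=[[0,0,0,1.3],[0,0,0,2.6],[0,0,0,3.9],[0,0,0,5.2],[0,0,0,6.5]])

```text
time: 16.7
tool_pos: [0.6226, 0.2751, 0.205]
orientation: [[-0.36, 0.933, 0.002], [0.933, 0.36, -0.001], [-0.002, 0.001, -1.0]]
contact_force: [-0.0, 0.5, 0.6]
gripper_width: 0.0341
```

>>> arm_command(targets=[[0,0,0,0],[0,0,0,0],[0,0,0,0],[0,0,0,0],[0,0,0,0]], claw=0.5)

```text
time: 17.32
tool_pos: [0.6226, 0.2751, 0.2049]
orientation: [[-0.36, 0.933, 0.001], [0.933, 0.36, -0.001], [-0.002, 0.001, -1.0]]
contact_force: [0.3, 0.9, 0.7]
gripper_width: 0.0427
```

Run:
```python
from m import *
p,d,o=grab('wrist','w8'); print(o['tool_pos'],o['qpos'].round(1),o['gripper_width'])
def head(fn):
    f=np.load('pics/%s.npz'%fn); U,V,T=cloud(fn,120,520,0,400)
    m=(T[:,2]>.107)&(T[:,2]<.12)&(np.hypot(T[:,0]-.6236,T[:,1]-.2743)<.018)
    (x,y),r=cv2.minEnclosingCircle(T[m][:,:2].astype(np.float32)); c=(np.percentile(T[m],2,0)+np.percentile(T[m],98,0))/2
    print(fn,m.sum(),x,y,r,c.round(4),np.percentile(T[m,2],90)); return np.array([x,y]),np.array(f['R'])[:2,:2]
A=[];b=[]
for fn in('w3','w7','w8'):
    c,R=head(fn); A.append(np.hstack([np.eye(2),R])); b.append(c)
s=np.linalg.lstsq(np.vstack(A),np.hstack(b),rcond=None)[0]; print('head',s[:2],'tool bias',s[2:],'go',(s[:2]-o['tool_pos'][:2])/.03,(.0985-o['tool_pos'][2])/.03)
```

```text
[0.62258199 0.2750929  0.20490754] [ 14.   39.5  56.4  -0.1  84.  -97. ] 0.04265692100421756
w3 7222 0.6229202151298523 0.27320003509521484 0.012444672174751759 [0.6229 0.2732 0.1119] 0.11357642521628236
w7 998 0.6227693557739258 0.27326467633247375 0.012301133945584297 [0.6227 0.2733 0.1118] 0.11353603274500453
w8 808 0.6232761740684509 0.27393436431884766 0.012441297061741352 [0.6229 0.274  0.1112] 0.11334297008858393
head [0.62278823 0.27375095] tool bias [-4.23914312e-06  5.21756475e-04] go [ 0.00687494 -0.04473149] -3.5469180662189546
```

>>> arm_command(targets=[[0,-0.045,-1,0],[0,-0.045,-2,0],[0,-0.045,-3,0],[0,-0.045,-3.4,0],[0,-0.045,-3.52,0]])

```text
time: 18.0
tool_pos: [0.6227, 0.2737, 0.0994]
orientation: [[-0.36, 0.933, 0.002], [0.933, 0.36, -0.001], [-0.002, 0.001, -1.0]]
contact_force: [0.2, 0.1, 0.5]
gripper_width: 0.0429
```

>>> arm_command(targets=[[0,0,0,0],[0,0,0,0],[0,0,0,0],[0,0,0,0],[0,0,0,0]])

```text
time: 18.62
tool_pos: [0.6227, 0.2738, 0.0995]
orientation: [[-0.36, 0.933, 0.002], [0.933, 0.36, -0.001], [-0.002, 0.001, -1.0]]
contact_force: [-0.6, 0.4, 1.0]
gripper_width: 0.0426
```

```bash
cat > st.py <<'E'
from h import *
o=get_obs();R=np.array(o['orientation']);print('t',round(o['time'],2),'pos',o['tool_pos'].round(4),'yaw',np.degrees(np.arctan2(R[1,0],R[0,0])).round(2),'F',o['contact_force'].round(1),'M',o['ft_torque'].round(3),'w',round(o['gripper_width'],4),'q6',o['qpos'][5].round(1),'tau6',o['tau'][5])
E
python3 st.py
```

```text
t 18.62 pos [0.6227 0.2738 0.0995] yaw 111.07 F [-0.6  0.4  1. ] M [-0.005  0.011 -0.046] w 0.0426 q6 -97.1 tau6 6.128860832177452e-05
```

>>> arm_command(targets=[[0,0,-0.03,0],[0,0,-0.03,0],[0,0,-0.03,0],[0,0,-0.03,0],[0,0,-0.03,0]], claw=0)

```text
time: 19.25
tool_pos: [0.6228, 0.2739, 0.0988]
orientation: [[-0.36, 0.933, 0.002], [0.933, 0.36, -0.001], [-0.002, 0.001, -1.0]]
contact_force: [-1.3, 1.1, 3.9]
gripper_width: 0.0214
```

```bash
python3 st.py
```

```text
t 19.25 pos [0.6228 0.2739 0.0988] yaw 111.07 F [-1.3  1.1  3.9] M [ 0.117  0.1   -0.003] w 0.0214 q6 -97.1 tau6 -6.748053465344128e-05
```

>>> arm_command(targets=[[0,0,-0.004,-1],[0,0,-0.008,-2],[0,0,-0.012,-3],[0,0,-0.016,-4],[0,0,-0.019,-5]])

```text
time: 19.88
tool_pos: [0.6228, 0.2739, 0.0983]
orientation: [[0.329, 0.944, 0.001], [0.944, -0.329, -0.002], [-0.002, 0.001, -1.0]]
contact_force: [-0.7, 1.0, 3.2]
gripper_width: 0.021
```

```bash
python3 st.py
```

```text
t 19.88 pos [0.6228 0.2739 0.0983] yaw 70.82 F [-0.7  1.   3.2] M [0.151 0.114 0.008] w 0.021 q6 -56.8 tau6 -1.4483917504549026
```

>>> arm_command(targets=[[0,0,-0.004,-1],[0,0,-0.008,-2],[0,0,-0.012,-3],[0,0,-0.016,-4],[0,0,-0.019,-5]])

```text
time: 20.5
tool_pos: [0.6228, 0.274, 0.0977]
orientation: [[0.861, 0.508, -0.001], [0.508, -0.861, -0.002], [-0.002, 0.001, -1.0]]
contact_force: [0.1, 1.2, 2.0]
gripper_width: 0.0212
```

>>> arm_command(targets=[[0,0,-0.004,-1],[0,0,-0.008,-2],[0,0,-0.012,-3],[0,0,-0.016,-4],[0,0,-0.019,-5]])

```text
time: 21.12
tool_pos: [0.6229, 0.2741, 0.0972]
orientation: [[0.986, -0.168, -0.002], [-0.168, -0.986, -0.001], [-0.001, 0.001, -1.0]]
contact_force: [0.2, 1.4, 2.3]
gripper_width: 0.0213
```

```bash
python3 st.py
```

```text
t 21.12 pos [0.6229 0.2741 0.0972] yaw -9.7 F [0.2 1.4 2.3] M [ 0.143  0.085 -0.011] w 0.0213 q6 23.6 tau6 -1.4464985579252243
```

>>> arm_command(targets=[[0,0,-0.003,-0.7],[0,0,-0.006,-1.4],[0,0,-0.009,-2.1],[0,0,-0.011,-2.8],[0,0,-0.011,-3]])

```text
time: 21.75
tool_pos: [0.6229, 0.2741, 0.0968]
orientation: [[0.832, -0.555, -0.002], [-0.555, -0.832, -0.0], [-0.001, 0.001, -1.0]]
contact_force: [1.1, 0.7, 2.0]
gripper_width: 0.0211
```

```bash
python3 st.py
```

```text
t 21.75 pos [0.6229 0.2741 0.0968] yaw -33.73 F [1.1 0.7 2. ] M [0.193 0.073 0.065] w 0.0211 q6 47.6 tau6 0.12266913894563913
```

>>> arm_command(targets=[[0,0,-0.001,-0.25],[0,0,-0.002,-0.5],[0,0,-0.003,-0.75],[0,0,-0.004,-1],[0,0,-0.004,-1]])

```text
time: 22.38
tool_pos: [0.6229, 0.2741, 0.0967]
orientation: [[0.746, -0.666, -0.002], [-0.666, -0.746, 0.0], [-0.001, 0.001, -1.0]]
contact_force: [-0.2, 0.1, 3.4]
gripper_width: 0.0215
```

```bash
python3 st.py
```

```text
t 22.38 pos [0.6229 0.2741 0.0967] yaw -41.76 F [-0.2  0.1  3.4] M [0.128 0.056 0.072] w 0.0215 q6 55.6 tau6 0.22582367062568665
```

>>> arm_command(targets=[[0,0,-0.001,-0.25],[0,0,-0.002,-0.5],[0,0,-0.003,-0.75],[0,0,-0.003,-0.75],[0,0,-0.003,-0.75]])

```text
time: 23.0
tool_pos: [0.6229, 0.2741, 0.0966]
orientation: [[0.672, -0.74, -0.002], [-0.74, -0.672, 0.0], [-0.001, 0.001, -1.0]]
contact_force: [-0.2, 0.5, 3.0]
gripper_width: 0.0216
```

```bash
python3 st.py
```

```text
t 23.0 pos [0.6229 0.2741 0.0966] yaw -47.75 F [-0.2  0.5  3. ] M [0.118 0.041 0.025] w 0.0216 q6 61.6 tau6 0.03702320856973529
```

>>> arm_command(targets=[[0,0,-0.001,-0.25],[0,0,-0.002,-0.5],[0,0,-0.003,-0.75],[0,0,-0.003,-0.75],[0,0,-0.003,-0.75]])

```text
time: 23.62
tool_pos: [0.6229, 0.2741, 0.0966]
orientation: [[0.592, -0.806, -0.002], [-0.806, -0.592, 0.0], [-0.001, 0.001, -1.0]]
contact_force: [0.3, 0.1, 2.8]
gripper_width: 0.0215
```

```bash
python3 st.py
```

```text
t 23.62 pos [0.6229 0.2741 0.0966] yaw -53.74 F [0.3 0.1 2.8] M [0.12  0.019 0.023] w 0.0215 q6 67.6 tau6 0.03925386699847877
```

```bash
python3 st.py
```

```text
t 23.62 pos [0.6229 0.2741 0.0966] yaw -53.74 F [0.3 0.1 2.8] M [0.12  0.019 0.023] w 0.0215 q6 67.6 tau6 0.03925386699847877
```

>>> arm_command(targets=[[0,0,-0.001,-0.25],[0,0,-0.002,-0.5],[0,0,-0.003,-0.75],[0,0,-0.003,-0.75],[0,0,-0.003,-0.75]])

```text
time: 24.25
tool_pos: [0.6229, 0.2741, 0.0965]
orientation: [[0.504, -0.864, -0.001], [-0.864, -0.504, 0.001], [-0.001, 0.001, -1.0]]
contact_force: [-0.1, 0.8, 2.9]
gripper_width: 0.0214
```

```bash
python3 st.py
```

```text
t 24.25 pos [0.6229 0.2741 0.0965] yaw -59.72 F [-0.1  0.8  2.9] M [0.054 0.01  0.024] w 0.0214 q6 73.6 tau6 0.04122369806282222
```

>>> arm_command(targets=[[0,0,-0.001,-0.25],[0,0,-0.002,-0.5],[0,0,-0.003,-0.75],[0,0,-0.003,-0.75],[0,0,-0.003,-0.75]])

```text
time: 24.88
tool_pos: [0.623, 0.274, 0.0964]
orientation: [[0.411, -0.912, -0.001], [-0.912, -0.411, 0.001], [-0.001, 0.001, -1.0]]
contact_force: [-0.3, 0.2, 2.7]
gripper_width: 0.0217
```

```bash
python3 st.py
```

```text
t 24.88 pos [0.623  0.274  0.0964] yaw -65.71 F [-0.3  0.2  2.7] M [ 0.042 -0.009  0.149] w 0.0217 q6 79.6 tau6 0.15361005440354347
```

>>> arm_command(targets=[[0,0,0,-0.15],[0,0,0,-0.3],[0,0,0,-0.3],[0,0,0,-0.3],[0,0,0,-0.3]])

```text
time: 25.5
tool_pos: [0.623, 0.274, 0.0964]
orientation: [[0.373, -0.928, -0.001], [-0.928, -0.373, 0.001], [-0.001, 0.001, -1.0]]
contact_force: [0.0, -0.1, 3.8]
gripper_width: 0.0215
```

```bash
python3 st.py
```

```text
t 25.5 pos [0.623  0.274  0.0964] yaw -68.11 F [ 0.  -0.1  3.8] M [0.061 0.035 0.192] w 0.0215 q6 82.0 tau6 0.19848054740577936
```

The torque rose from 0.04 to 0.15 to 0.20 N·m, so the screw is seated. I'll stop there, release and withdraw.

>>> arm_command(targets=[[0,0,0,0],[0,0,0,0],[0,0,0,0],[0,0,0,0],[0,0,0,0]], claw=0.5)

```text
time: 26.12
tool_pos: [0.6229, 0.2741, 0.0964]
orientation: [[0.373, -0.928, -0.001], [-0.928, -0.373, 0.001], [-0.001, 0.001, -1.0]]
contact_force: [-0.2, 0.4, 0.7]
gripper_width: 0.0428
```

>>> arm_command(targets=[[0,0,0.5,0],[0,0,1.5,0],[0,0,3,0.5],[0,-0.5,4.3,1.5],[0.1,-1.5,4.5,2.5]])

```text
time: 26.75
tool_pos: [0.6266, 0.2296, 0.2361]
orientation: [[0.672, -0.74, 0.005], [-0.74, -0.672, 0.002], [0.002, -0.005, -1.0]]
contact_force: [0.4, 0.1, -1.3]
gripper_width: 0.0427
```

>>> arm_command(targets=[[0,-0.3,0,1.3],[0,-0.6,0,2.6],[0,-0.9,0,3.9],[0,-0.9,0,5.2],[0,-0.9,0,6.5]])

```text
time: 27.38
tool_pos: [0.6267, 0.2024, 0.2375]
orientation: [[0.997, 0.08, 0.003], [0.08, -0.997, 0.005], [0.004, -0.005, -1.0]]
contact_force: [0.5, -0.1, 0.4]
gripper_width: 0.0428
```

```bash
python3 chk.py w9
python3 - <<'E'
from m import *
p,d,o=grab('top','top2')
im=cv2.imread('pics/w9.png'); a=cv2.resize(im,(480,360)); b=cv2.imread('pics/top2.png')[140:320,170:520]; cv2.imwrite('pics/fin.png',np.vstack([cv2.copyMakeBorder(a,0,0,0,220,0),cv2.resize(b,(700,240))]))
E
```

```text
tcp -4.712374269924201 -71.77787522929131 [0.62666715 0.20243302 0.23747271] w 0.042763376963536416 yaw 4.583918758044714 F [ 0.5 -0.1  0.4] t 27.375
-180 93 [-8.  -0.1  8.8] 44.4
-168 112 [-8.5 -0.   8.6] 59.9
-156 175 [-8.3  0.1  8.8] 60.1
-144 184 [-7.9  0.5  9. ] 60.1
-132 183 [-8.5 -0.3  8.1] 60.1
-120 185 [-8.2  0.   8.3] 59.7
-108 195 [-8.7  0.2  8.5] 60.1
-96 208 [-8.4  0.5  8.8] 59.9
-84 206 [-8.1 -0.   8.8] 59.9
-72 213 [-8.7  0.1  8.1] 60.2
-60 223 [-8.3  0.4  8.4] 59.8
-48 234 [-8.8 -0.2  8.7] 59.9
-36 234 [-8.5  0.   8.2] 59.9
-24 203 [-8.8 -0.4  8.1] 60.1
12 234 [-8.7 -0.5  7.9] 59.9
24 283 [-9.  -0.2  8.1] 59.9
36 291 [-8.7  0.1  8.4] 59.8
48 300 [-9.1 -0.4  7.8] 60.1
60 355 [-9.1 -0.1  8.8] 63.4
tube-high b range [-160.4043498   72.3021565]
```

View pics/fin.png

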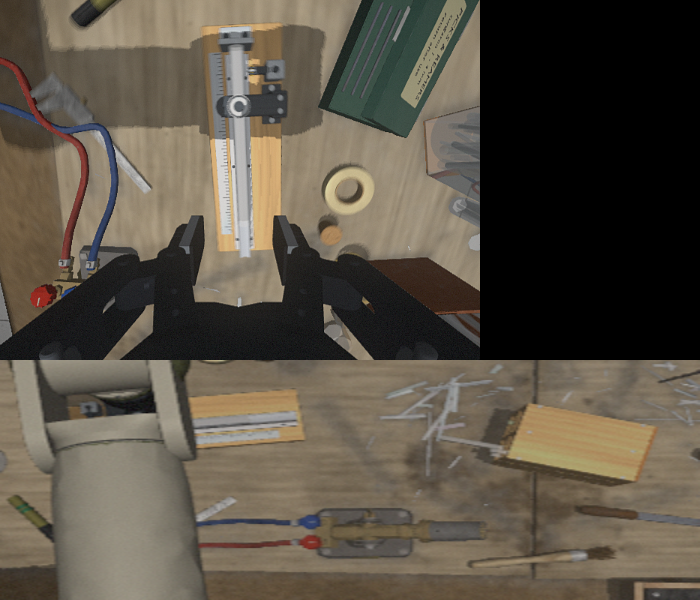

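The tube lies along the vee against the stop, with its rear end near (243,250). The clamp is above it at (238,105), the bystanders haven't moved, and the gripper is clear. I'll hand in the job.

```bash
python3 -c "
from h import *
print(close_job())"
```

```text
the job is handed in; nothing more can be done
None
```

The job is done and handed in at about 27.5 s. The tube is in the vee bed against the end stop, and the thumbscrew is tightened until it seated.

- **Tube:** I drew it out of the rack by the end that stuck out and laid it in the vee. I then gripped it again on its rear half and slid it under the clamp arm until it stopped dead, with the push rising to about 10 N. After release, the depth check showed its top level at 60 mm along the whole bed. Its ends were about where a tube touching the stop should be, and the picture showed it against the stop.
- **Thumbscrew:** I turned it clockwise about 179° in one grip. The torque sat near 0.04 N·m over the last free turns, then rose to 0.15 and 0.20 N·m. I stopped there, well under the 0.5 N·m limit, and let go. The tube had not moved afterwards.
- **Last look:** The gripper was clear of everything. The rack, brush, file and torch looked unmoved. The arm hid part of the final top view, so I saw the marker and caliper only in part, and I didn't see the beaker in the final pictures.
- **Disagreements:** The gripper read about 2 mm under the known diameters. Two readings of the screw head's position differed by about 1 mm, and the grip still turned it without binding.

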